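# Swing a milling fixture's plate onto its angle stop and pin it

### The arm

A 7-joint arm with a two-finger parallel gripper is mounted at the origin on the work surface. World frame = base frame: x ahead of the robot, y to its left, z up, the work surface at z = 0. Lengths are in m, angles in degrees, forces in N, time in s.
With the tool pointing down it reaches from about 0.4 to 0.85 m from the base axis. Payload 4.5 kg.
Tool frame: the origin (TCP) lies at the very end of the fingers, on their centre line; the grasp point (between the pads) lies 19 mm behind it; z points along the fingers, y is the direction in which the jaws open and shut (so a half turn about z gives the same grasp; the last joint's range is limited). The gripper opens to 88 mm and grips with 3 to 60 N. Pads are 18 mm wide; open, the fingers measure 123 mm over their backs; the gripper's body (75 mm by 187 mm) begins 45 mm behind the grasp point.
Start: joints at [-69.397, 39.483, -11.15, 89.685, 9.013, 51.709, -12.324], TCP at [0.2, 0.592, 0.239] pointing down, gripper open.
Joint ranges: [-172.22, 172.22], [-26.19, 119.32], [-84.43, 86.54], [7.71, 146.69], [-57.33, 237.33], [2.42, 119.75], [-152.13, 152.13]. Speed limits (degrees/s): [147.25, 147.25, 180, 180, 180, 180, 180].

### API

Orientations are given as [roll, pitch, yaw] about the fixed x, y, z axes, in that order (R = Rz(yaw) Ry(pitch) Rx(roll)).
In Python, from workcell import bot gives the robot as it stands. The module is installed in compiled form; this text tells all that it offers.
- The arm moves only by the tool arm_command, never from a script. Its argument "rows" is a list of rows, each a list of 3 entries, a list of its own where there are three numbers: the shift along the world's x, y, z in m, then the turn, a rotation vector about the world's x, y, z in rad, then the finger opening in m, from 0 to 0.0881. A call has 1 to 20 rows; each row shifts and turns the commanded pose from where the row before left it; what a row does not reach is not made up. A row lasts 1/8 s, in which the tool goes at most 62.5 mm and 10.7 degrees, less where a joint would pass 70% of its speed; a pose out of reach is approached as far as the arm can. A call with a gripper value outside its range is refused whole. The fingers move at their own pace and stop on an object; "grip_force" is the grip in N (left out, the last holds). Time passes only in rows, so rows that do not move let the fingers close. It gives the time, the measured TCP pose, the force and the opening at its end, in the units of the state.
- bot.read_state(): the state, without advancing time (a new reading comes with each control period).
- bot.camera(name): name is "scene" or "side" or "wrist"; returns (picture, depth): 384x512x3 uint8, red, green, blue; 384x512 float32, m along the optical axis (not along the pixel's ray), 0 where there is no reading.
- bot.calibration(name): a dict with "intrinsics" (3x3 intrinsics, pixels), "dist" ([k1, k2, p1, p2, k3] as OpenCV has them; the pictures are not rectified), "eye" and "rotation" of the camera in the world. Camera axes: x right, y up, looking along -z (the intrinsics and any distortion apply to the point x, -y, -z); pixel columns grow to the right and rows downward; lengths in m; the calibration is good to about 2 mm. A picture is of the moment at which its call begins: read the wrist's pose just before it. calibration takes no time and is no camera call; for the wrist camera it gives the pose at the moment of the call.
- bot.close_job(): hands the job in, once; it reports no verdict.
Trained networks look in the newest picture that a camera, given by its name, has taken for a name from the list of things; names that differ only in an ending like _2 or _b are one class to them, and where a whole thing is asked for, a point or a joint stands for the part that bears it (a point fixed in the world has none). Each returns a list of dicts, best first, with "score" (0 to 1); they miss things now and then, are a little off and sometimes report something else, mostly with a low value. They report only what shows in the picture. A call takes as long as a camera call. They do not tell look-alikes from the thing itself.
- bot.regions_of(thing, camera): "mask" (384x512 bool, what is visible of it) and "box" ([left, top, right, bottom] in pixels, round what is visible of it).
- bot.spot_point(thing, camera): "position" ([column, row] in pixels: a listed point, or the origin of a listed thing).
The state is a dict: "time": time; "q": joint angles; "qvel": joint speeds; "tau": joint torques, N m; "tcp_pos": TCP position; "tool_rot": TCP orientation; "force": force on the tool from outside, world axes, zero at the start; "wrist_torque": the same for the moment, N m; "finger_gap": opening from 0.0 (shut) to 1.0 (fully open).
Only numpy, scipy, OpenCV 4.12 (cv2) and the standard library are available. Lean on these libraries where they do the work, as an engineer would, in place of code of your own. Each camera call takes 0.05 s, during which the arm holds its last target.

### The job

Set up the swivel fixture for the next cut: push the aluminium swing plate near its free corner so that it turns about its pivot pin until its edge is home on the button of the angle stop, wherever the stop has been clamped, and press it there firmly for a moment with about 12 N, never slamming or forcing it (30 N would shift the stop). Then take the locking pin with the plain round knob out of the wooden pin block, leaving the other two pins and the measuring tools where they are, and ease it without forcing down through the plate's hole until it bottoms in the stop's bore with its knob just over the plate, and let go.

Things in the scene. Friction and masses are not known exactly. Their poses are not given: they have to be found in the camera images.
- jig: Fixed swivel fixture; grey base plate, x -130 to 80, y -47 to 215 mm in its own frame, top z 20. Origin: on the pivot axis at table height; x, y along the base's edges, z up. At x = y = 0 a steel boss 40 mm dia., top z 42, the 16 mm pivot pin and its 32 mm head, z 55 to 63. An arc rail 20 mm wide, top z 23, lies on the base 178 mm from the pivot.
- wear_strip (a point): Middle of the fixture's straight steel wear strip at jig (-50, 84), top z 42, 14 mm wide, running from (1, 109) to (-100, 60) mm of the jig: the plate slides on it and on the boss. A finger pushing the plate 185 mm from the pivot passes outside it.
- swing_plate: Loose aluminium plate 70 x 240 x 12 mm with a small clamped workpiece (plate y 30 to 74, up to z 82), 0.6 to 1 kg, held down by the pivot's head; level, top z 54. Origin: centre of its pivot hole, underside; +y along its length; spans x -35 to 35, y -35 to 205. It starts with its +y turned 0.6 to 0.95 rad about +z from the jig's +y; push its edge x = -35 to close it. Stays where it is left.
- angle_stop: Angle stop of the fixture: arc rail on the base (origin and axes as the jig's) and a carriage clamped on it at an angle that changes from job to job and is not given: the plate, home, lies 0 to 0.2 rad about +z from the jig's +y. Carriage: stop block 30 x 36 mm, top z 67, with a 16 mm rigid steel button at z 48, 165 mm from the pivot, that meets the plate's edge x = +35; and the lock block.
- plate_corner (a point): The plate's free corner, x -35, y 205 mm of the plate, half-way up its edge (z 48). Push its long edge near here, about 20 mm in from the corner, a finger reaching down to about z 36; the arc rail below is at z 23 and nothing else is there. Sliding drag is about 0.5 to 3 N.
- plate_lock_hole (a point): Centre of the mouth of the plate's locking hole (plate y 140), on the plate's top face, z 54; 11 mm through the 12 mm plate, 1 mm chamfer. Once the plate is home, this hole is over the 12 mm bore, 18.5 mm deep, of the stop's lock block (44 mm square, top z 40.5).
- lock_pin_grip (a point): Locking pin, dark steel: plain round knob 24 mm dia., 42 mm high with two bright bands; below it a 10 mm shank 33.5 mm long with tapered tip; 0.1 kg. This point is on its axis 27 mm above the knob's underside: grip here. It starts with its shank in any one of the three holes of the pin block, knob resting on the block; lift over 40 mm to clear. z axis up along the pin.
- lock_pin: The same locking pin: centre of its knob's underside, where the shank begins; the shank's tip is 33.5 mm below. Bottomed in the bore, this point is on the axis of plate_lock_hole, 1.5 mm above it.
- pin_block: Fixed wooden pin block 66 x 166 x 45 mm. Origin: centre of its underside; holes at y -52, 0 and 52 mm on its centre line, long side along its y.
- ball_pin: Bystander in the pin block: pin with a thin neck and black 22 mm ball. Origin at the block's top on its axis.
- square_pin: Bystander in the pin block: slim steel pin, 10 mm, with a square end 52 mm over the block. Origin at the block's top on its axis.
- caliper: Bystander: caliper 235 mm long, lying flat on the table to the robot's right of the jig. Origin at its middle, underside.
- try_square: Bystander: steel try square lying on the table, right of the jig. Origin at the middle of its 100 mm stock, underside.
Things that resemble listed ones, but are neither listed nor needed, are in the scene too. What is shaped like the lock_pin but red is not meant.

How it is judged:
By the outcome, as a careful person would: the job done as asked, in the order asked, and still so for the second after the job is handed in, with the robot touching nothing.
It also fails if it takes over 72 s, if anything falls off the work surface, if the arm or the gripper's body presses on something with over 40 N, if the wrist force passes 120 N, or if a joint passes its speed limit or range.

## Working session

There is one attempt and no reset: what is moved stays moved. The work goes in short steps, Python scripts to look and compute and a tool call to move; the robot and the scene stay as the last step left them, time stands still between calls to the robot, and variables do not carry over. Pictures are saved under pics/ and viewed, and the job is handed in when it is done.

Besides the shell and the picture viewer there is one more tool, called after ">>>" as name([rows], argument=value, ...), one row to a line, values as JSON. arm_command: Moves the arm, as the interface text tells. Its arguments: {"type":"object","properties":{"rows":{"type":"array"},"grip_force":{"type":"number"}},"required":["rows"]}

```bash
mkdir -p pics
cat > h.py <<'E'
import numpy as np, cv2
from workcell import bot
def ray(cal,px):
    K=np.array(cal["intrinsics"]);d=np.array(cal["dist"],float)
    u=cv2.undistortPoints(np.array([[px]],float),K,d)[0,0]
    R=np.array(cal["rotation"])
    return np.array(cal["eye"]),R@np.array([u[0],-u[1],-1.0])
def at_z(cal,px,z):
    e,r=ray(cal,px); return e+r*(z-e[2])/r[2]
def at_d(cal,px,d):
    e,r=ray(cal,px); return e+r*d
def proj(cal,P):
    R=np.array(cal["rotation"]);p=R.T@(np.array(P)-np.array(cal["eye"]))
    p=np.array([p[0],-p[1],-p[2]])
    return cv2.projectPoints(p.reshape(1,1,3),np.zeros(3),np.zeros(3),np.array(cal["intrinsics"]),np.array(cal["dist"],float))[0].ravel()
def save(n,im): cv2.imwrite("pics/"+n,cv2.cvtColor(im,cv2.COLOR_RGB2BGR))
E
python3 - <<'E'
from h import *
np.set_printoptions(precision=4,suppress=True)
s=bot.read_state();print(s)
for c in["scene","side","wrist"]:
    im,d=bot.camera(c);save(c+"0.png",im);np.save(c+"0.npy",d)
    cal=bot.calibration(c);print(c,cal)
    if c!="wrist":
      for t in["jig","wear_strip","plate_corner","plate_lock_hole","swing_plate","angle_stop","lock_pin_grip","lock_pin","pin_block","ball_pin","square_pin"]:
        for r in bot.spot_point(t,c)[:3]:
            p=r["position"];i,j=int(round(p[1])),int(round(p[0]))
            dd=d[min(max(i,0),383),min(max(j,0),511)]
            print(c,t,round(r["score"],2),np.array(p),at_d(cal,p,dd))
E
```

```text
{'time': 0.0, 'q': array([-69.398 ,  39.5329, -11.1444,  89.745 ,   9.0137,  51.7118,
       -12.3232]), 'qvel': array([ 0.0867,  0.0701, -0.0168, -0.0458, -0.0091,  0.1023,  0.0769]), 'tau': array([ -0.0008, -52.7572,  -1.2671, -15.3435,  -0.0526,   0.0065,
         0.0002]), 'tcp_pos': array([0.1999, 0.5915, 0.2379]), 'tool_rot': array([-179.8927,    0.0093,  161.3408]), 'force': array([-0.7113, -0.0256,  0.391 ]), 'wrist_torque': array([ 0.0177, -0.0253, -0.0359]), 'finger_gap': 1.0020269139320561}
scene {'intrinsics': array([[372.7707,   0.    , 250.4726],
       [  0.    , 372.7707, 197.4971],
       [  0.    ,   0.    ,   1.    ]]), 'dist': array([-0.0672,  0.    ,  0.    ,  0.    ,  0.    ]), 'eye': array([1.0986, 0.031 , 0.7899]), 'rotation': array([39.2526,  0.219 , 96.2195])}
scene jig 0.72 [218.4 257.5] [-82.6563 -83.7239 -82.9649]
scene wear_strip 0.72 [256.5 237. ] [-82.3574 -83.4249 -82.666 ]
scene plate_corner 0.63 [279.8 201.9] [-86.3623 -87.4298 -86.6709]
scene plate_lock_hole 0.78 [263.6 219.6] [-85.7917 -86.8592 -86.1003]
scene swing_plate 0.67 [215.2 250.8] [-83.3
[... 1663 characters left out ...]
pin 0.48 [183.2 146.2] [46.372  45.6487 47.4148]
side lock_pin 0.41 [162.3 165.7] [42.3474 41.6242 43.3902]
side pin_block 0.71 [187.2 156.2] [46.9832 46.2599 48.026 ]
side ball_pin 0.47 [231.  193.5] [51.5005 50.7772 52.5433]
side ball_pin 0.44 [191.1 156.3] [47.2868 46.5635 48.3296]
side square_pin 0.53 [175.1 141.1] [46.7466 46.0234 47.7895]
side square_pin 0.36 [256.5 186. ] [53.3317 52.6085 54.3746]
wrist {'intrinsics': array([[292.4919,   0.    , 256.2992],
       [  0.    , 292.4919, 195.5173],
       [  0.    ,   0.    ,   1.    ]]), 'dist': array([-0.0247,  0.    ,  0.    ,  0.    ,  0.    ]), 'eye': array([0.1204, 0.6203, 0.3851]), 'rotation': array([-18.9866,   0.0744,  71.3263])}
```

```bash
cat >> h.py <<'E'
from scipy.spatial.transform import Rotation as Rn
_c=bot.calibration
def calib(n):
    c=dict(_c(n)); c["rotation"]=Rn.from_euler("xyz",c["rotation"],degrees=True).as_matrix(); return c
np.set_printoptions(precision=4,suppress=True)
E
python3 - <<'E'
from h import *
Z=dict(jig=.063,wear_strip=.042,plate_corner=.048,plate_lock_hole=.054,lock_pin_grip=.072,lock_pin=.045,pin_block=.045,ball_pin=.07,square_pin=.07)
pts={"scene":dict(jig=(218.4,257.5),wear_strip=(256.5,237),plate_corner=(279.8,201.9),plate_lock_hole=(263.6,219.6)),
"side":dict(jig=(295.6,205.3),wear_strip=(267.2,187.8),plate_corner=(228.5,191.2),plate_lock_hole=(254.9,189.5))}
for c in pts:
  cal=calib(c);d=np.load(c+"0.npy")
  for k,p in pts[c].items(): print(c,k,at_z(cal,p,Z[k]),at_d(cal,p,d[int(p[1]),int(p[0])]))
for c,l in (("scene",[(397.3,243.6),(380.9,187.7),(392.5,213.3)]),("side",[(206.5,143.5),(183.2,146.2),(162.3,165.7)])):
  for p in l: print(c,"pin",at_z(calib(c),p,.045))
E
python3 -c "
import cv2
for c in ['scene','side']:
    im=cv2.imread('pics/%s0.png'%c); cv2.imwrite('pics/%s0b.png'%c,cv2.resize(im[110:310,130:460],None,fx=2.4,fy=2.4,interpolation=cv2.INTER_CUBIC))"
```

```text
scene jig [ 0.6877 -0.0885  0.063 ] [ 0.6816 -0.0903  0.0522]
scene wear_strip [ 0.6108 -0.0105  0.042 ] [ 0.6195 -0.0098  0.0554]
scene plate_corner [0.5027 0.0383 0.048 ] [0.5064 0.0383 0.0526]
scene plate_lock_hole [0.5667 0.0024 0.054 ] [0.566  0.0023 0.053 ]
side jig [ 0.6051 -0.1387  0.063 ] [ 0.6355 -0.1092  0.0212]
side wear_strip [ 0.6038 -0.0088  0.042 ] [ 0.5959 -0.0179  0.053 ]
side plate_corner [0.4952 0.0507 0.048 ] [0.5224 0.0914 0.0026]
side plate_lock_hole [ 0.5603 -0.0005  0.054 ] [0.5609 0.0003 0.0531]
scene pin [0.5972 0.3228 0.045 ]
scene pin [0.4239 0.303  0.045 ]
scene pin [0.5072 0.3229 0.045 ]
side pin [0.5835 0.3042 0.045 ]
side pin [0.5106 0.3433 0.045 ]
side pin [0.3985 0.2954 0.045 ]
```

View pics/scene0.png

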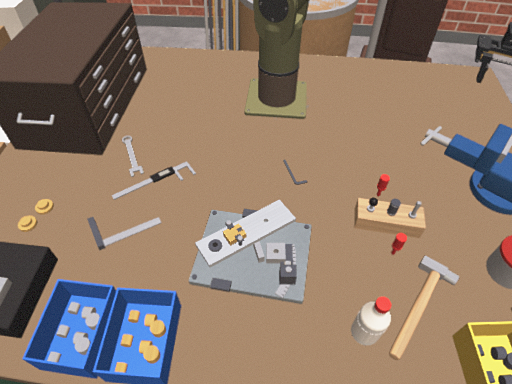

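View pics/side0.png

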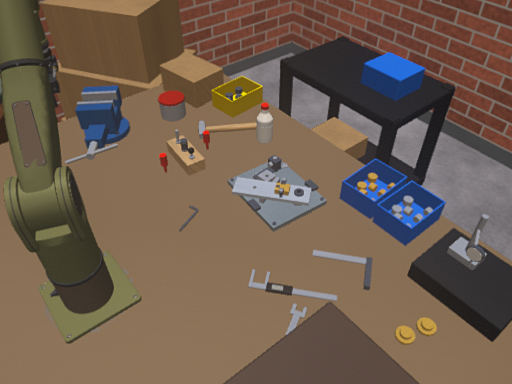

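View pics/wrist0.png

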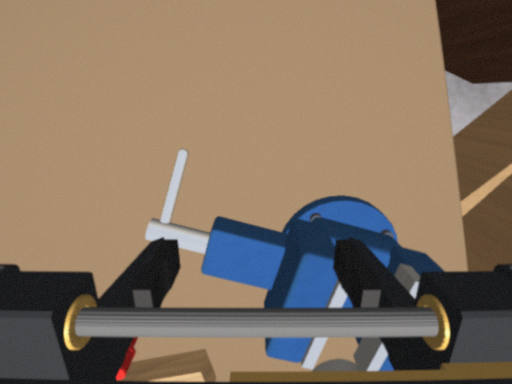

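View zooms.

View pics/scene0b.png

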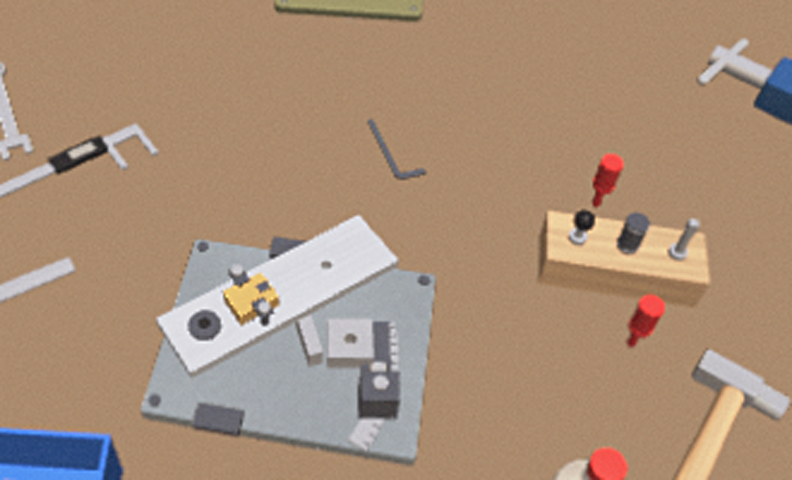

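View pics/side0b.png

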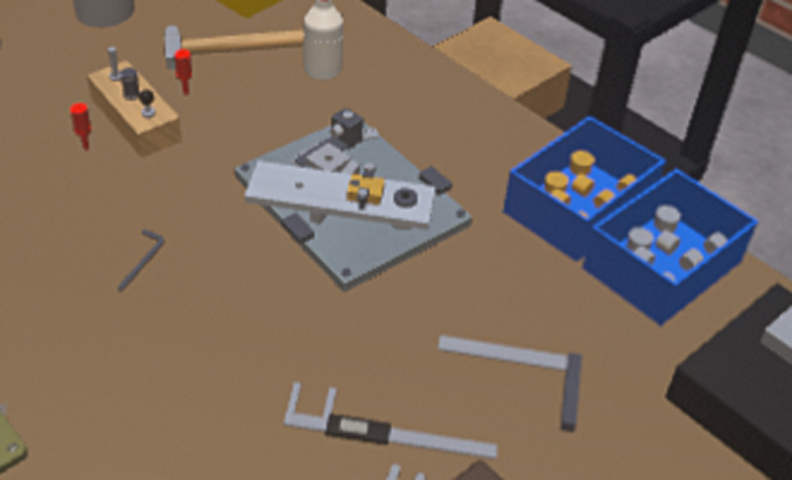

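```bash
cat > fit.py <<'E'
from h import *
def zp(x,y): return (130+x/2.4-.3,110+y/2.4-.3)
S=calib("scene");D=calib("side")
P={"pivot":(zp(205,324),zp(405,197),.063),"hole":(zp(326,265),zp(299,185),.054),"cornerA":(zp(360,217),zp(248,199),.054),"cornerB":(zp(397,260),zp(260,164),.054),
"bore":(zp(351,338),zp(327,157),.0405),"knob":(zp(636,220),zp(130,75),.087),"ballTop":(zp(584,218),zp(147,96),.07)}
for k,(a,b,z) in P.items():
    print(k,at_z(S,a,z),at_z(D,b,z))
# base corners
for n,q in (("scene",[(200,240),(439,274),(415,462),(142,412)]),("side",[(235,170),(345,288),(471,217),(352,118)])):
    for p in q: print(n,at_z(calib(n),zp(*p),.02))
d=np.load("scene0.npy");
import sys
E
python3 fit.py
```

```text
pivot [ 0.6554 -0.1014  0.063 ] [ 0.652  -0.1007  0.063 ]
hole [0.5678 0.0072 0.054 ] [0.5667 0.0106 0.054 ]
cornerA [0.5018 0.0377 0.054 ] [0.4988 0.0312 0.054 ]
cornerB [0.5539 0.0785 0.054 ] [0.5522 0.0761 0.054 ]
bore [0.6424 0.0381 0.0405] [0.6412 0.0424 0.0405]
knob [0.503  0.3167 0.087 ] [0.5025 0.3166 0.087 ]
ballTop [0.4916 0.2693 0.07  ] [0.5053 0.2795 0.07  ]
scene [ 0.5244 -0.1325  0.02  ]
scene [0.5424 0.1253 0.02  ]
scene [0.7545 0.1049 0.02  ]
scene [ 0.732  -0.1522  0.02  ]
side [0.5404 0.1195 0.02  ]
side [ 0.5164 -0.1425  0.02  ]
side [ 0.7267 -0.1519  0.02  ]
side [0.7405 0.1042 0.02  ]
```

>>> arm_command([
  [[0.022,-0.029,0],[0,0,-0.107],0],
  [[0.022,-0.029,0],[0,0,-0.107],0],
  [[0.022,-0.029,0],[0,0,-0.107],0],
  [[0.022,-0.029,0],[0,0,-0.107],0],
  [[0.022,-0.029,0],[0,0,-0.107],0],
  [[0.022,-0.029,0],[0,0,-0.107],0],
  [[0.022,-0.029,0],[0,0,-0.107],0],
  [[0.022,-0.029,0],[0,0,-0.107],0],
  [[0.022,-0.029,0],[0,0,-0.107],0],
  [[0.022,-0.029,0],[0,0,-0.107],0],
  [[0.006,-0.0303,0],[0,0,-0.107],0],
  [[0.006,-0.0303,0],[0,0,-0.107],0],
  [[0.006,-0.0303,0],[0,0,-0.107],0],
  [[0.006,-0.0303,0],[0,0,-0.107],0],
  [[0.006,-0.0303,0],[0,0,-0.107],0],
  [[0.006,-0.0303,0],[0,0,-0.107],0],
  [[0.006,-0.0303,0],[0,0,-0.107],0],
  [[0.006,-0.0303,0],[0,0,-0.107],0],
  [[0.006,-0.0303,0],[0,0,-0.107],0],
  [[0.006,-0.0303,0],[0,0,-0.107],0],
], grip_force=20)

```text
time: 3.75
tcp_pos: [0.4793, -0.0016, 0.2388]
tool_rot: [-180.0, -0.0, 38.5]
force: [-0.8, -0.5, -0.6]
finger_gap: 0.007
```

Run:
```python
from h import *
s=bot.read_state();print(s["q"],s["force"])
im,d=bot.camera("wrist");save("w1.png",im);np.save("w1.npy",d);cal=calib("wrist");print(cal)
im2,d2=bot.camera("scene");save("s1.png",im2)
for t,z in(("jig",.063),("swing_plate",.06),("plate_corner",.048),("plate_lock_hole",.054)):
    for r in bot.spot_point(t,"wrist")[:2]: print(t,r["score"],r["position"],at_z(cal,r["position"],z))
```

```text
[-18.0686  30.1205  19.8464 115.117  -16.3434  37.4208 -39.1537] [-0.8116 -0.5054 -0.565 ]
{'intrinsics': array([[292.4919,   0.    , 256.2992],
       [  0.    , 292.4919, 195.5173],
       [  0.    ,   0.    ,   1.    ]]), 'dist': array([-0.0247,  0.    ,  0.    ,  0.    ,  0.    ]), 'eye': array([0.5478, 0.0471, 0.3855]), 'rotation': array([[ 0.6146,  0.7465,  0.2551],
       [-0.7889,  0.5797,  0.204 ],
       [ 0.0044, -0.3266,  0.9452]])}
jig 0.95 [401.5, 104.0] [ 0.6367 -0.0812  0.063 ]
swing_plate 0.57 [425.0, 105.1] [ 0.6527 -0.1034  0.06  ]
plate_corner 0.83 [240.8, 137.0] [0.5017 0.0317 0.048 ]
plate_lock_hole 0.58 [298.7, 111.1] [ 0.5639 -0.0011  0.054 ]
```

View pics/w1.png

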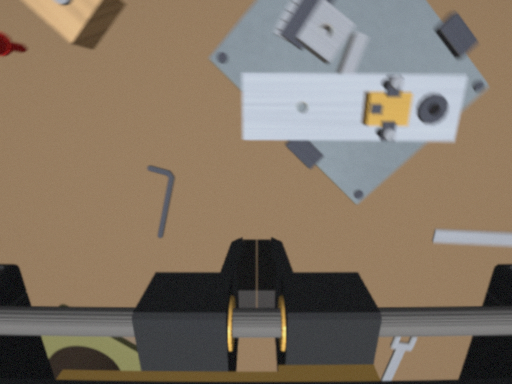

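View pics/s1.png

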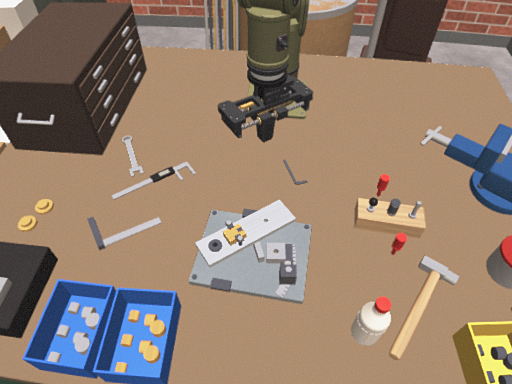

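Run:
```python
from h import *
s=bot.read_state();cal=calib("wrist")
h=at_z(cal,(303,107),.054);p=at_z(cal,(432,108.5),.063);a=at_z(cal,(242,141.5),.054);b=at_z(cal,(243,72.5),.054)
print(h,p,a,b,np.linalg.norm(h-p),np.degrees(np.arctan2(-(h-p)[0],(h-p)[1])),np.degrees(np.arctan2((b-a)[1],(b-a)[0])))
for q in [(300,143),(450,143)]: print(at_z(cal,q,.054))
```

```text
[0.5688 0.0075 0.054 ] [ 0.6542 -0.0993  0.063 ] [0.4977 0.0361 0.054 ] [0.5553 0.0797 0.054 ] 0.13702085313068543 38.66322558078373 37.14037245340142
[ 0.5375 -0.0159  0.054 ]
[ 0.6455 -0.1491  0.054 ]
```

>>> arm_command([
  [[0,0,-0.03],[0,0,0],0],
  [[0,0,-0.03],[0,0,0],0],
  [[0,0,-0.03],[0,0,0],0],
  [[0,0,-0.03],[0,0,0],0],
  [[0,0,-0.03],[0,0,0],0],
  [[0,0,-0.025],[0,0,0],0],
  [[0,0,-0.018],[0,0,0],0],
  [[0,0,-0.009],[0,0,0],0],
  [[0,0,0],[0,0,0],0],
  [[0,0,0],[0,0,0],0],
])

```text
time: 5.3
tcp_pos: [0.4803, -0.0006, 0.0373]
tool_rot: [180.0, -0.0, 38.8]
force: [-0.7, 0.3, -0.1]
finger_gap: 0.002
```

Run:
```python
import numpy as np
p=np.array([.6538,-.1003])
def c(t,x=-.044):
    t=np.radians(t);return p+np.array([[np.cos(t),-np.sin(t)],[np.sin(t),np.cos(t)]])@[x,.185]
print(c(38.2))
o=c(38.2)
for t in [34,30,26,22,18,14,12,10,9,8,7,6,5,4,3]:
    n=c(t);print(t,n.round(4),((n-o)*1000).round(2));o=n
```

```text
[0.50481674 0.01787356]
34 [0.5139 0.0285] [ 9.05 10.59]
30 [0.5232 0.0379] [9.32 9.45]
26 [0.5332 0.0467] [9.96 8.77]
22 [0.5437 0.0547] [10.55  8.06]
18 [0.5548 0.062 ] [11.08  7.3 ]
14 [0.5664 0.0686] [11.57  6.51]
12 [0.5723 0.0715] [5.95 2.95]
10 [0.5783 0.0742] [6.05 2.74]
9 [0.5814 0.0755] [3.06 1.29]
8 [0.5845 0.0768] [3.08 1.24]
7 [0.5876 0.078 ] [3.1  1.18]
6 [0.5907 0.0791] [3.12 1.13]
5 [0.5938 0.0802] [3.14 1.07]
4 [0.597  0.0812] [3.16 1.02]
3 [0.6002 0.0821] [3.18 0.96]
```

>>> arm_command([
  [[0.00245,0.00185,0],[0,0,0],0],
  [[0.00245,0.00185,0],[0,0,0],0],
  [[0.00245,0.00185,0],[0,0,0],0],
  [[0.00245,0.00185,0],[0,0,0],0],
  [[0.00245,0.00185,0],[0,0,0],0],
  [[0.00245,0.00185,0],[0,0,0],0],
  [[0.00245,0.00185,0],[0,0,0],0],
  [[0.00245,0.00185,0],[0,0,0],0],
  [[0.0018,0.0014,0],[0,0,0],0],
  [[0.0018,0.0014,0],[0,0,0],0],
  [[0.0018,0.0014,0],[0,0,0],0],
  [[0.0023,0.0026,0],[0,0,-0.0175],0],
  [[0.0023,0.0026,0],[0,0,-0.0175],0],
  [[0.0023,0.0026,0],[0,0,-0.0175],0],
  [[0.0023,0.0026,0],[0,0,-0.0175],0],
])

```text
time: 7.18
tcp_pos: [0.514, 0.0293, 0.0366]
tool_rot: [-179.9, 0.0, 34.7]
force: [-5.3, 0.3, 1.0]
finger_gap: 0.007
```

>>> arm_command([
  [[0.0023,0.0024,0],[0,0,-0.0175],0],
  [[0.0023,0.0024,0],[0,0,-0.0175],0],
  [[0.0023,0.0024,0],[0,0,-0.0175],0],
  [[0.0023,0.0024,0],[0,0,-0.0175],0],
  [[0.0025,0.0022,0],[0,0,-0.0175],0],
  [[0.0025,0.0022,0],[0,0,-0.0175],0],
  [[0.0025,0.0022,0],[0,0,-0.0175],0],
  [[0.0025,0.0022,0],[0,0,-0.0175],0],
  [[0.0026,0.002,0],[0,0,-0.0175],0],
  [[0.0026,0.002,0],[0,0,-0.0175],0],
  [[0.0026,0.002,0],[0,0,-0.0175],0],
  [[0.0026,0.002,0],[0,0,-0.0175],0],
  [[0.0028,0.0018,0],[0,0,-0.0175],0],
  [[0.0028,0.0018,0],[0,0,-0.0175],0],
  [[0.0028,0.0018,0],[0,0,-0.0175],0],
  [[0.0028,0.0018,0],[0,0,-0.0175],0],
])

```text
time: 9.18
tcp_pos: [0.5552, 0.0623, 0.0368]
tool_rot: [180.0, -0.0, 18.6]
force: [-2.8, -0.4, -0.2]
finger_gap: 0.008
```

Run:
```python
from h import *
s=bot.read_state();print(s["force"],s["wrist_torque"],s["tcp_pos"])
im,d=bot.camera("wrist");save("w2.png",im)
im,d=bot.camera("scene");save("s2.png",cv2.resize(im[150:350,150:350],None,fx=3,fy=3))
```

```text
[-2.7832 -0.3621 -0.2326] [-0.0767  0.6314  0.0086] [0.5552 0.0623 0.0368]
```

View pics/s2.png

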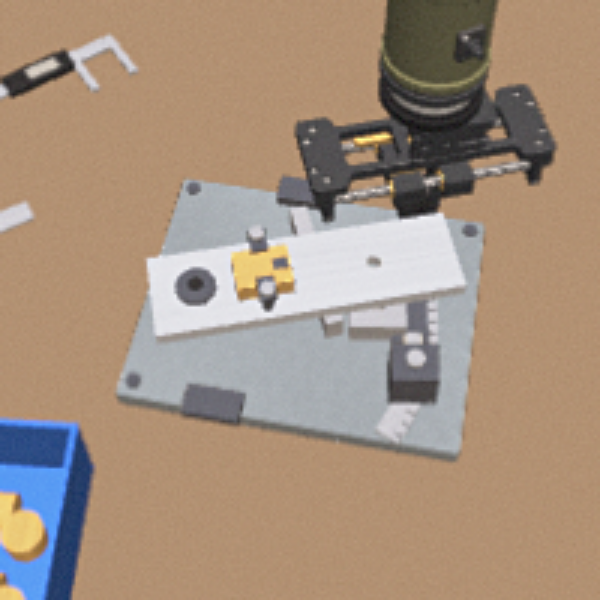

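View pics/w2.png

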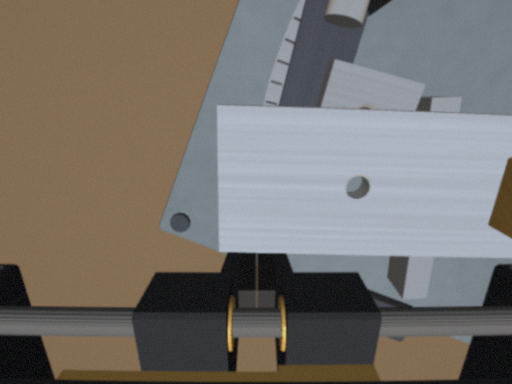

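>>> arm_command([
  [[0.0029,0.0016,0],[0,0,-0.0175],0],
  [[0.0029,0.0016,0],[0,0,-0.0175],0],
  [[0.0029,0.0016,0],[0,0,-0.0175],0],
  [[0.0029,0.0016,0],[0,0,-0.0175],0],
  [[0.003,0.0014,0],[0,0,-0.0175],0],
  [[0.003,0.0014,0],[0,0,-0.0175],0],
  [[0.003,0.0014,0],[0,0,-0.0175],0],
  [[0.0015,0.0007,0],[0,0,-0.00875],0],
  [[0.0015,0.0007,0],[0,0,-0.00875],0],
  [[0.0015,0.0006,0],[0,0,-0.00875],0],
  [[0.0015,0.0006,0],[0,0,-0.00875],0],
  [[0.0015,0.0006,0],[0,0,-0.00875],0],
])

```text
time: 10.78
tcp_pos: [0.5832, 0.076, 0.0367]
tool_rot: [-180.0, -0.0, 9.1]
force: [-3.4, 0.3, 1.9]
finger_gap: 0.005
```

Run:
```python
from h import *
s=bot.read_state();print(s["force"],s["wrist_torque"],s["tcp_pos"])
im,d=bot.camera("wrist");save("w3.png",im)
```

```text
[-3.3907  0.2558  1.8808] [ 0.06    0.8641 -0.0092] [0.5832 0.076  0.0367]
```

View pics/w3.png

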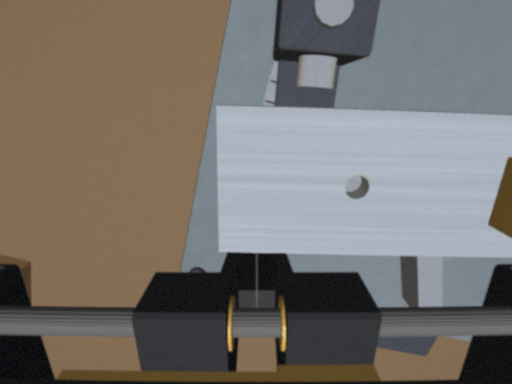

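>>> arm_command([
  [[0.001,0.0004,0],[0,0,-0.0056],0],
  [[0.001,0.0004,0],[0,0,-0.0056],0],
  [[0.001,0.0004,0],[0,0,-0.0056],0],
  [[0.001,0.0004,0],[0,0,-0.0056],0],
  [[0.001,0.0004,0],[0,0,-0.0056],0],
  [[0.001,0.0004,0],[0,0,-0.0056],0],
])

```text
time: 11.58
tcp_pos: [0.5892, 0.0783, 0.0367]
tool_rot: [180.0, -0.0, 7.2]
force: [-3.0, -0.1, 1.2]
finger_gap: 0.006
```

Run:
```python
from h import *
s=bot.read_state();print(s["force"],s["wrist_torque"],s["tcp_pos"])
im,d=bot.camera("wrist");save("w4.png",cv2.resize(im[30:180,200:400],None,fx=3.5,fy=3.5))
```

```text
[-2.9671 -0.1127  1.2262] [ 0.0125  0.8428 -0.0517] [0.5892 0.0783 0.0367]
```

View pics/w4.png

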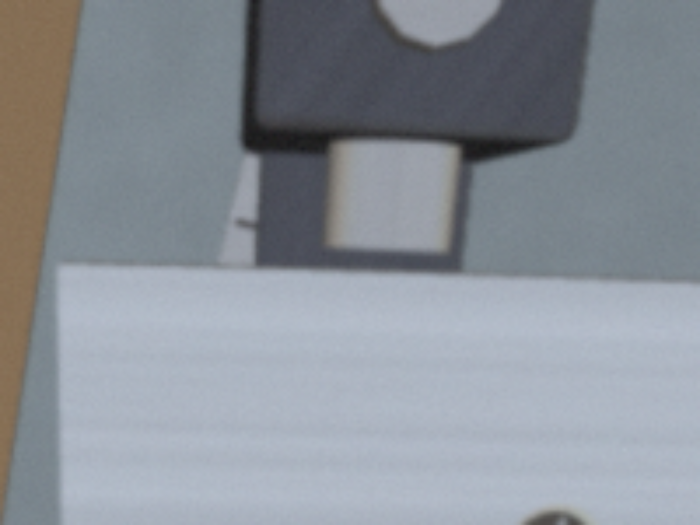

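>>> arm_command([
  [[0.0005,0.0002,0],[0,0,-0.0028],0],
  [[0.0005,0.0002,0],[0,0,-0.0028],0],
  [[0.0005,0.0002,0],[0,0,-0.0028],0],
])

```text
time: 12.0
tcp_pos: [0.5907, 0.0789, 0.0368]
tool_rot: [180.0, -0.0, 6.7]
force: [-3.4, -0.1, 1.0]
finger_gap: 0.002
```

>>> arm_command([
  [[0.0005,0.0002,0],[0,0,-0.0028],0],
])

```text
time: 12.12
tcp_pos: [0.5912, 0.0791, 0.0368]
tool_rot: [180.0, -0.0, 6.6]
force: [-3.0, -1.8, 2.0]
finger_gap: -0.0
```

>>> arm_command([
  [[0.0005,0.0002,0],[0,0,-0.0028],0],
])

```text
time: 12.25
tcp_pos: [0.5917, 0.0793, 0.0367]
tool_rot: [180.0, -0.0, 6.4]
force: [-2.9, -0.8, 1.7]
finger_gap: 0.005
```

>>> arm_command([
  [[0.0005,0.0002,0],[0,0,-0.0028],0],
])

```text
time: 12.38
tcp_pos: [0.5921, 0.0794, 0.0367]
tool_rot: [180.0, 0.0, 6.2]
force: [-3.9, -0.4, 1.2]
finger_gap: 0.007
```

>>> arm_command([
  [[0.0005,0.0002,0],[0,0,-0.0028],0],
])

```text
time: 12.5
tcp_pos: [0.5921, 0.0795, 0.0367]
tool_rot: [180.0, 0.1, 6.1]
force: [-4.6, -0.7, 3.7]
finger_gap: 0.003
```

Run:
```python
from h import *
s=bot.read_state();print(s["force"],s["wrist_torque"],s["tcp_pos"])
im,d=bot.camera("wrist");save("w5.png",cv2.resize(im[30:180,200:400],None,fx=3.5,fy=3.5))
```

```text
[-4.6466 -0.7143  3.7281] [-0.1906  1.1848 -0.0647] [0.5921 0.0795 0.0367]
```

View pics/w5.png

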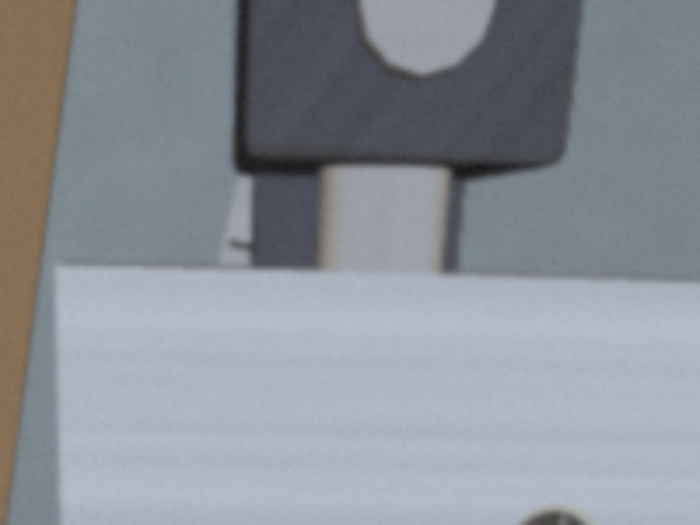

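>>> arm_command([
  [[0.0005,0,0],[0,0,0],0],
])

```text
time: 12.68
tcp_pos: [0.5922, 0.0795, 0.0367]
tool_rot: [180.0, 0.1, 6.1]
force: [-6.4, -0.7, 5.0]
finger_gap: 0.004
```

>>> arm_command([
  [[0.0005,0,0],[0,0,0],0],
])

```text
time: 12.8
tcp_pos: [0.5922, 0.0795, 0.0367]
tool_rot: [-180.0, 0.2, 6.1]
force: [-7.2, -0.1, 6.2]
finger_gap: 0.002
```

>>> arm_command([
  [[0.0005,0,0],[0,0,0],0],
])

```text
time: 12.92
tcp_pos: [0.5922, 0.0795, 0.0367]
tool_rot: [-180.0, 0.2, 6.1]
force: [-7.9, -1.2, 6.2]
finger_gap: 0.008
```

>>> arm_command([
  [[0.0005,0,0],[0,0,0],0],
  [[0.0005,0,0],[0,0,0],0],
])

```text
time: 13.18
tcp_pos: [0.5923, 0.0795, 0.0366]
tool_rot: [-180.0, 0.3, 6.1]
force: [-9.5, -1.1, 7.3]
finger_gap: 0.006
```

>>> arm_command([
  [[0.0005,0,0],[0,0,0],0],
  [[0.0005,0,0],[0,0,0],0],
])

```text
time: 13.42
tcp_pos: [0.5923, 0.0795, 0.0364]
tool_rot: [-179.9, 0.4, 6.1]
force: [-10.8, -1.3, 8.1]
finger_gap: 0.004
```

>>> arm_command([
  [[0.0004,0,0],[0,0,0],0],
  [[0,0,0],[0,0,0],0],
])

```text
time: 13.68
tcp_pos: [0.5922, 0.0795, 0.0364]
tool_rot: [-179.9, 0.5, 6.1]
force: [-11.6, -0.4, 8.3]
finger_gap: 0.004
```

>>> arm_command([
  [[0.0003,0,0],[0,0,0],0],
  [[0,0,0],[0,0,0],0],
  [[0,0,0],[0,0,0],0],
  [[0,0,0],[0,0,0],0],
  [[0,0,0],[0,0,0],0],
  [[0,0,0],[0,0,0],0],
])

```text
time: 14.42
tcp_pos: [0.5923, 0.0795, 0.0364]
tool_rot: [-179.9, 0.5, 6.1]
force: [-10.9, -0.9, 8.1]
finger_gap: 0.005
```

Run:
```python
from h import *
s=bot.read_state();print(s["force"],s["wrist_torque"],s["tcp_pos"])
im,d=bot.camera("wrist");save("w6.png",im);cal=calib("wrist")
print(bot.spot_point("plate_lock_hole","wrist"))
p=bot.spot_point("plate_lock_hole","wrist")[0]["position"];print(at_z(cal,p,.054))
```

```text
[-10.9172  -0.9495   8.1238] [-0.2581  2.4871 -0.1547] [0.5923 0.0795 0.0364]
[{'position': [358.7, 191.2], 'score': 0.81}]
[0.641  0.0377 0.054 ]
```

View pics/w6.png

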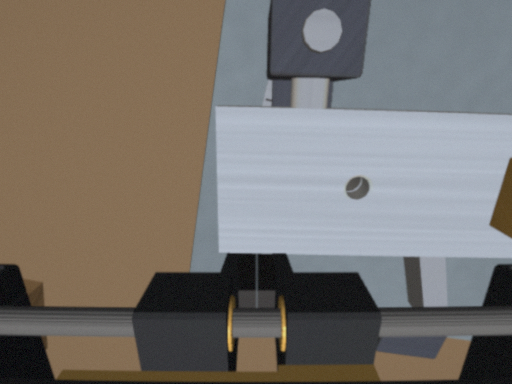

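>>> arm_command([
  [[0.0005,0,0],[0,0,0],0],
  [[0.0005,0,0],[0,0,0],0],
  [[0.0003,0,0],[0,0,0],0],
  [[0,0,0],[0,0,0],0],
  [[0,0,0],[0,0,0],0],
  [[0,0,0],[0,0,0],0],
  [[0,0,0],[0,0,0],0],
  [[0,0,0],[0,0,0],0],
])

```text
time: 15.58
tcp_pos: [0.5923, 0.0795, 0.0362]
tool_rot: [-179.9, 0.6, 6.0]
force: [-14.1, -0.9, 9.5]
finger_gap: 0.003
```

>>> arm_command([
  [[-0.002,0,0],[0,0,0],0],
  [[-0.002,0,0],[0,0,0],0],
  [[-0.002,0,0],[0,0,0],0],
  [[-0.003,0,0],[0,0,0],0],
  [[-0.005,-0.0005,0],[0,0,0],0],
  [[-0.01,-0.001,0],[0,0,0],0],
  [[-0.01,-0.001,0],[0,0,0],0],
  [[-0.01,-0.001,0.01],[0,0,0],0],
  [[0,0,0.03],[0,0,0],0],
  [[0,0,0.03],[0,0,0],0],
  [[0,0,0.04],[0,0,0],0],
  [[0,0,0.04],[0,0,0],0],
  [[0,0,0.04],[0,0,0],0],
  [[0,0,0.03],[0,0,0],0],
  [[0,0,0],[0,0,0],0],
])

```text
time: 17.45
tcp_pos: [0.555, 0.076, 0.2593]
tool_rot: [-180.0, -0.3, 6.1]
force: [-0.3, -0.8, -0.1]
finger_gap: 0.006
```

Run:
```python
from h import *
s=bot.read_state();print(s["q"],s["tcp_pos"],s["tool_rot"])
for c in("scene","wrist","side"):
  im,d=bot.camera(c);save(c+"7.png",im);cal=calib(c)
  r=bot.spot_point("plate_lock_hole",c)
  for q in r[:2]: print(c,q,at_z(cal,q["position"],.054))
  if c=="scene": save("s7.png",cv2.resize(im[150:310,180:440],None,fx=3,fy=3))
  if c=="side": save("d7.png",cv2.resize(im[120:240,150:350],None,fx=4,fy=4))
```

```text
[-32.8095  37.057   35.287  101.3742 -27.1094  49.9683 -69.1596] [0.555  0.076  0.2593] [-179.9647   -0.3006    6.0787]
scene {'position': [278.5, 248.1], 'score': 0.84} [0.6435 0.0434 0.054 ]
scene {'position': [302.9, 237.7], 'score': 0.57} [0.6092 0.0986 0.054 ]
wrist {'position': [298.9, 97.5], 'score': 0.65} [0.6408 0.0378 0.054 ]
wrist {'position': [494.3, 262.8], 'score': 0.44} [ 0.4552 -0.2679  0.054 ]
side {'position': [266.7, 175.3], 'score': 0.97} [0.6324 0.0283 0.054 ]
```

View pics/s7.png

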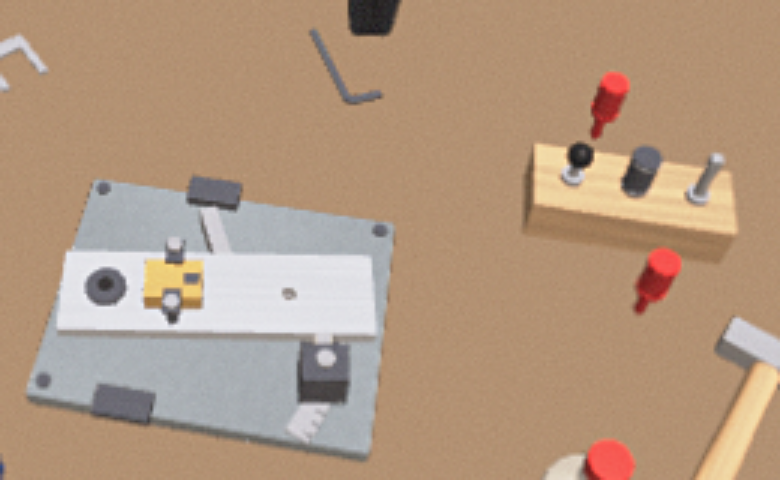

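View pics/wrist7.png

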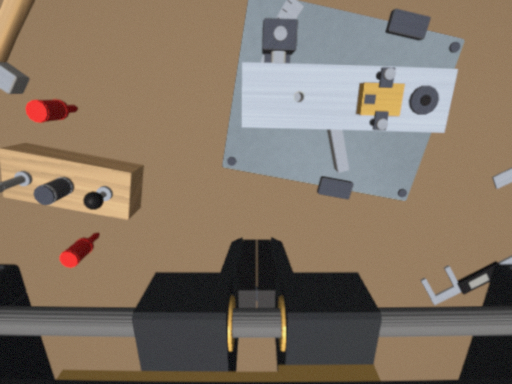

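View pics/d7.png

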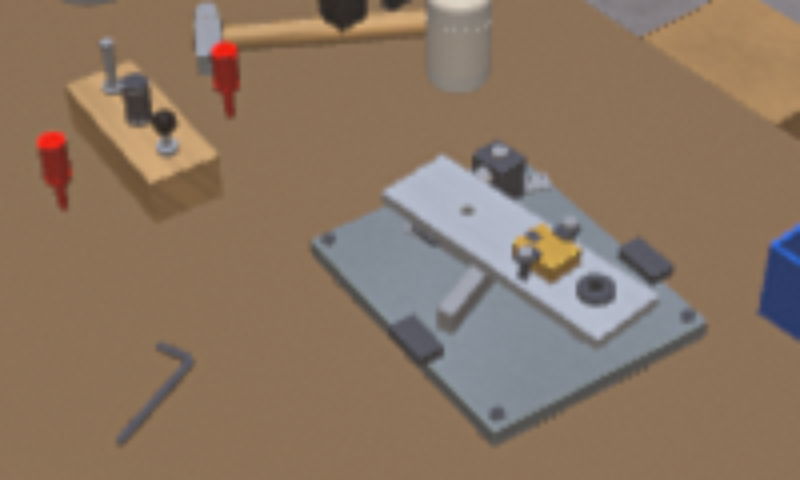

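Run:
```python
from h import *
S=calib("scene");D=calib("side");W=calib("wrist")
sz=lambda x,y:(180+x/3-.33,150+y/3-.33)
dz=lambda x,y:(150+x/4-.4,120+y/4-.4)
print("ball base",at_z(S,sz(573,177),.046),at_z(D,dz(167,148),.046),at_z(W,(108,193),.046))
print("sq base",at_z(S,sz(697,196),.046),at_z(D,dz(115,89),.046),at_z(W,(23,180),.046))
print("knobtop",at_z(S,sz(645,157),.087),at_z(D,dz(135,83),.087),at_z(W,(44,193),.087))
for z in (0,.0335,.07): print("red1",z,at_z(S,sz(597,134),z) ,at_z(D,dz(66,206),z)); print("red2",z,at_z(S,sz(638,310),z),at_z(D,dz(230,114),z))
print("red knobs@.075",at_z(S,sz(613,82),.075),at_z(D,dz(52,137),.075),at_z(S,sz(662,260),.075),at_z(D,dz(225,48),.075))
print("hole",at_z(S,sz(289,294),.054),at_z(D,dz(467,211),.054),at_z(W,(299,97),.054))
p=np.array([.6538,-.1003]);
```

```text
ball base [0.4988 0.2686 0.046 ] [0.5004 0.2739 0.046 ] [0.4997 0.2634 0.046 ]
sq base [0.5083 0.3714 0.046 ] [0.5102 0.3751 0.046 ] [0.5059 0.3726 0.046 ]
knobtop [0.505  0.3163 0.087 ] [0.5029 0.3207 0.087 ] [0.5079 0.3173 0.087 ]
red1 0 [0.4085 0.3105 0.    ] [0.4161 0.3132 0.    ]
red2 0 [0.5958 0.3244 0.    ] [ 0.6004  0.3318 -0.    ]
red1 0.0335 [0.4378 0.2986 0.0335] [0.3998 0.2757 0.0335]
red2 0.0335 [0.6171 0.3119 0.0335] [0.5778 0.2936 0.0335]
red1 0.07 [0.4697 0.2857 0.07  ] [0.382  0.2348 0.07  ]
red2 0.07 [0.6404 0.2984 0.07  ] [0.5531 0.252  0.07  ]
red knobs@.075 [0.4126 0.3045 0.075 ] [0.4159 0.3148 0.075 ] [0.5966 0.3208 0.075 ] [0.6007 0.3294 0.075 ]
hole [0.643  0.0376 0.054 ] [0.6409 0.0403 0.054 ] [0.6416 0.0375 0.054 ]
```

>>> arm_command([
  [[-0.005,0.017,0],[0,0,0.138],0.05],
  [[-0.005,0.017,0],[0,0,0.138],0.05],
  [[-0.005,0.017,-0.005],[0,0,0.138],0.05],
  [[-0.005,0.017,-0.005],[0,0,0.138],0.05],
  [[-0.005,0.017,-0.005],[0,0,0.138],0.05],
  [[-0.005,0.017,-0.005],[0,0,0.138],0.05],
  [[-0.005,0.017,-0.005],[0,0,0.138],0.05],
  [[-0.005,0.017,-0.005],[0,0,0.138],0.05],
  [[-0.005,0.017,-0.005],[0,0,0.138],0.05],
  [[-0.005,0.017,-0.005],[0,0,0.138],0.05],
  [[0,0,0],[0,0,0],0.05],
  [[0,0,0],[0,0,0],0.05],
])

```text
time: 19.25
tcp_pos: [0.5044, 0.2451, 0.2165]
tool_rot: [-180.0, 0.1, 85.0]
force: [-0.9, 0.3, -0.7]
finger_gap: 0.568
```

Run:
```python
from h import *
s=bot.read_state();print(s["q"],s["tcp_pos"],s["tool_rot"])
im,d=bot.camera("wrist");save("w8.png",im);np.save("w8.npy",d);cal=calib("wrist")
for t,z in(("lock_pin_grip",.072),("lock_pin",.045),("pin_block",0)):
  for r in bot.spot_point(t,"wrist")[:3]: print(t,r,at_z(cal,r["position"],z))
```

```text
[-37.5692  36.7126  11.6031 103.076  -10.4212  41.2847 -25.3804] [0.5044 0.2451 0.2165] [-179.9982    0.0625   84.9689]
lock_pin_grip {'position': [160.5, 123.7], 'score': 0.87} [0.4177 0.3122 0.072 ]
lock_pin_grip {'position': [249.0, 106.6], 'score': 0.72} [0.5051 0.3204 0.072 ]
lock_pin_grip {'position': [345.9, 94.9], 'score': 0.67} [0.5973 0.3231 0.072 ]
lock_pin {'position': [170.5, 123.0], 'score': 0.83} [0.4196 0.3103 0.045 ]
lock_pin {'position': [248.4, 107.2], 'score': 0.71} [0.5037 0.3189 0.045 ]
lock_pin {'position': [333.5, 91.5], 'score': 0.6} [0.5924 0.3268 0.045 ]
pin_block {'position': [251.6, 104.3], 'score': 0.76} [0.5065 0.3202 0.    ]
pin_block {'position': [252.0, 151.1], 'score': 0.68} [0.5018 0.2644 0.    ]
pin_block {'position': [247.8, 107.5], 'score': 0.41} [0.5016 0.3169 0.    ]
```

View pics/w8.png

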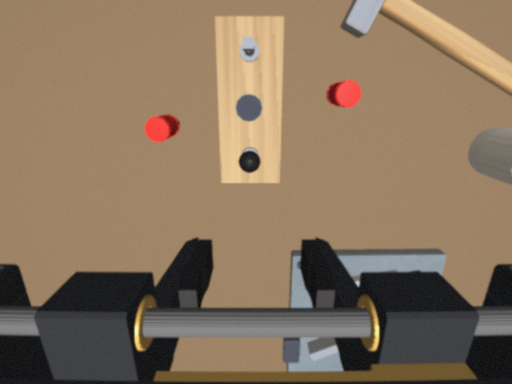

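Run:
```python
from h import *
cal=calib("wrist")
for q in((249,107),):print(at_z(cal,q,.087))
print(at_z(cal,(248.5,49),.046),at_z(cal,(250,154),.046))
d=np.load("w8.npy");print(at_d(cal,(249,107),d[107,249]),at_d(cal,(249,62),d[75,249]))
# block edges
for q in((216,17),(283,16),(221,183),(280,183)):print(at_z(cal,q,.045))
```

```text
[0.5053 0.3211 0.087 ]
[0.5089 0.3743 0.046 ] [0.5006 0.2703 0.046 ]
[0.5053 0.3211 0.0872] [0.5082 0.3629 0.0426]
[0.4805 0.4051 0.045 ]
[0.5445 0.4004 0.045 ]
[0.4647 0.2399 0.045 ]
[0.5314 0.2341 0.045 ]
```

>>> arm_command([
  [[0,0.015,0],[0,0,0],0.05],
  [[0,0.02,0],[0,0,0],0.05],
  [[0,0.02,0],[0,0,0],0.05],
  [[0.0005,0.0195,0],[0,0,0],0.05],
  [[0,0,-0.02],[0,0,0],0.05],
  [[0,0,-0.03],[0,0,0],0.05],
  [[0,0,-0.03],[0,0,0],0.05],
  [[0,0,0],[0,0,0],0.05],
  [[0,0,0],[0,0,0],0.05],
])

```text
time: 20.58
tcp_pos: [0.5052, 0.3216, 0.1376]
tool_rot: [179.9, -0.1, 85.2]
force: [0.6, 0.3, 0.2]
finger_gap: 0.565
```

>>> arm_command([
  [[0,0,-0.02],[0,0,0],0.05],
  [[0,0,-0.02],[0,0,0],0.05],
  [[0,0,-0.02],[0,0,0],0.05],
  [[0,0,-0.015],[0,0,0],0.05],
  [[0,0,-0.009],[0,0,0],0.05],
  [[0,0,0],[0,0,0],0.05],
  [[0,0,0],[0,0,0],0.05],
])

```text
time: 21.45
tcp_pos: [0.5051, 0.321, 0.0533]
tool_rot: [179.9, -0.0, 85.2]
force: [1.3, 0.2, -0.1]
finger_gap: 0.567
```

>>> arm_command([
  [[0,0,0],[0,0,0],0.035],
  [[0,0,0],[0,0,0],0.028],
  [[0,0,0],[0,0,0],0.015],
  [[0,0,0],[0,0,0],0.015],
  [[0,0,0],[0,0,0],0.015],
  [[0,0,0],[0,0,0],0.015],
], grip_force=20)

```text
time: 22.2
tcp_pos: [0.5047, 0.3208, 0.0529]
tool_rot: [180.0, -0.0, 85.2]
force: [-0.5, -0.2, 3.4]
finger_gap: 0.269
```

>>> arm_command([
  [[0,0,0.004],[0,0,0],0.015],
  [[0,0,0.008],[0,0,0],0.015],
  [[0,0,0.01],[0,0,0],0.015],
  [[0,0,0.012],[0,0,0],0.015],
  [[0,0,0.015],[0,0,0],0.015],
  [[0,0,0.02],[0,0,0],0.015],
  [[0,0,0.03],[0,0,0],0.015],
  [[0,0,0.03],[0,0,0],0.015],
  [[0,0,0.02],[0,0,0],0.015],
  [[0,0,0],[0,0,0],0.015],
  [[0,0,0],[0,0,0],0.015],
])

```text
time: 23.58
tcp_pos: [0.504, 0.3205, 0.2013]
tool_rot: [-179.9, 0.0, 85.2]
force: [-0.3, -0.2, -0.7]
finger_gap: 0.263
```

Run:
```python
from h import *
s=bot.read_state();print(s["tcp_pos"],s["force"],s["finger_gap"])
im,d=bot.camera("wrist");save("w9.png",im)
im,d=bot.camera("scene");save("s9.png",cv2.resize(im[120:280,230:430],None,fx=3.5,fy=3.5))
im,d=bot.camera("side");save("d9.png",cv2.resize(im[70:220,130:330],None,fx=3.5,fy=3.5))
```

```text
[0.504  0.3205 0.2013] [-0.329  -0.2462 -0.653 ] 0.2625303230195429
```

View pics/w9.png

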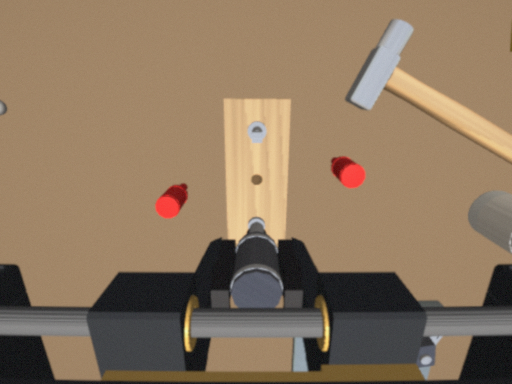

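View pics/s9.png

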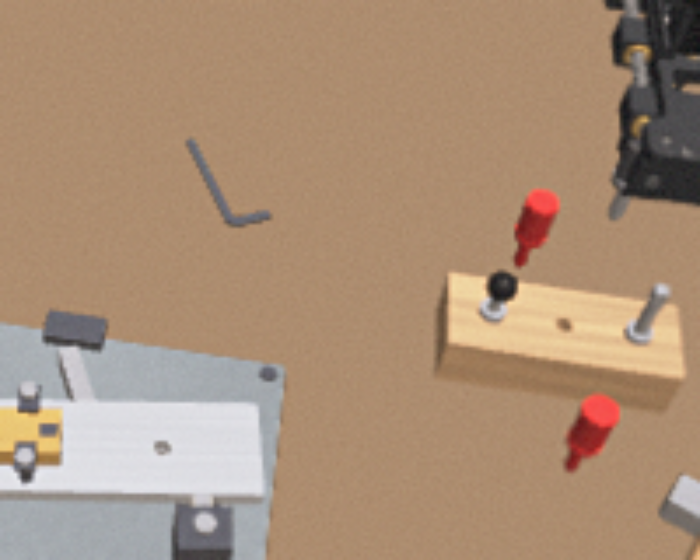

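View pics/d9.png

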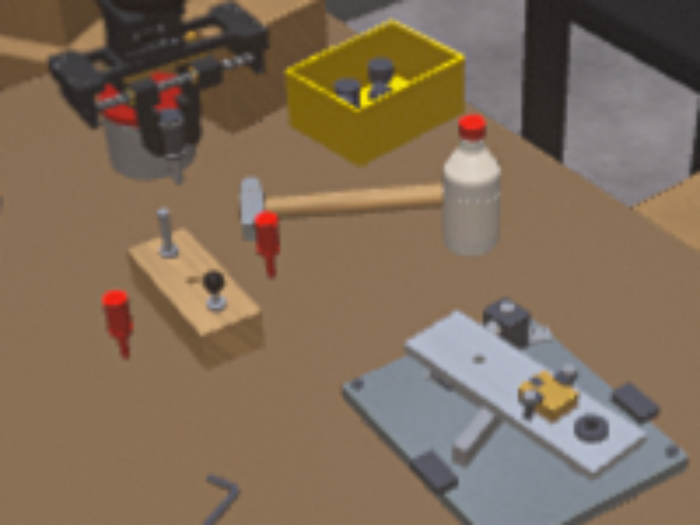

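>>> arm_command([
  [[0.005,-0.01,0],[0,0,-0.1],0.015],
  [[0.01,-0.02,0],[0,0,-0.1],0.015],
  [[0.01,-0.021,0],[0,0,-0.1],0.015],
  [[0.01,-0.021,0],[0,0,-0.1],0.015],
  [[0.01,-0.021,0],[0,0,-0.1],0.015],
  [[0.01,-0.021,0],[0,0,-0.1],0.015],
  [[0.01,-0.021,0],[0,0,-0.1],0.015],
  [[0.01,-0.021,0],[0,0,-0.1],0.015],
  [[0.01,-0.021,0],[0,0,-0.1],0.015],
  [[0.01,-0.021,0],[0,0,-0.1],0.015],
  [[0.01,-0.021,0],[0,0,-0.1],0.015],
  [[0.01,-0.021,0],[0,0,-0.1],0.015],
  [[0.01,-0.021,0],[0,0,-0.1],0.015],
  [[0.0122,-0.0225,0],[0,0,-0.1],0.015],
  [[0,0,-0.02],[0,0,0],0.015],
  [[0,0,-0.02],[0,0,0],0.015],
  [[0,0,-0.02],[0,0,0],0.015],
  [[0,0,0],[0,0,0],0.015],
  [[0,0,0],[0,0,0],0.015],
])

```text
time: 26.1
tcp_pos: [0.6421, 0.0371, 0.142]
tool_rot: [180.0, -0.0, 4.9]
force: [-0.7, 0.6, -1.2]
finger_gap: 0.269
```

```bash
cat > look.py <<'E'
from h import *
import sys
n=sys.argv[1]
s=bot.read_state();print(s["tcp_pos"],s["tool_rot"],s["force"],s["finger_gap"])
im,d=bot.camera("wrist");save("w%s.png"%n,im);save("wz%s.png"%n,cv2.resize(im[100:300,180:340],None,fx=3,fy=3,interpolation=cv2.INTER_CUBIC));np.save("w%s.npy"%n,d)
im,d=bot.camera("scene");save("s%s.png"%n,cv2.resize(im[190:290,220:340],None,fx=5,fy=5,interpolation=cv2.INTER_CUBIC))
im,d=bot.camera("side");save("d%s.png"%n,cv2.resize(im[110:210,210:330],None,fx=5,fy=5,interpolation=cv2.INTER_CUBIC))
cal=calib("wrist");t=s["tcp_pos"]
print("tip proj w",proj(cal,t-[0,0,.0415]),"s",proj(calib("scene"),t-[0,0,.0415]),"d",proj(calib("side"),t-[0,0,.0415]))
E
python3 look.py 10
```

```text
[0.6421 0.0371 0.142 ] [179.9737  -0.0248   4.9448] [-0.7047  0.5689 -1.1767] 0.2686374944999213
tip proj w [257.2582 224.3264] s [276.8405 236.1782] d [267.4591 161.5973]
```

View pics/wz10.png

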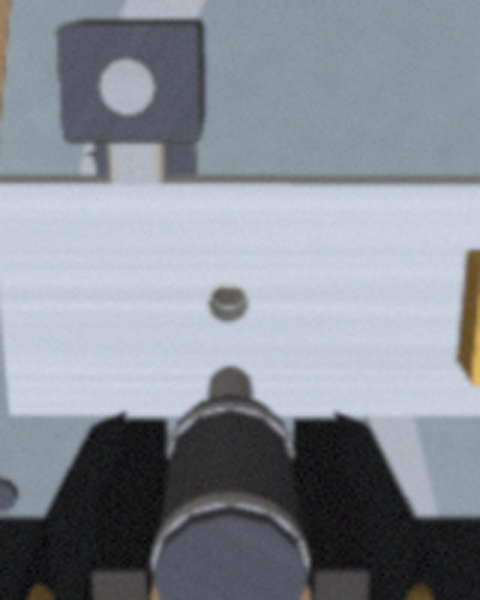

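View pics/s10.png

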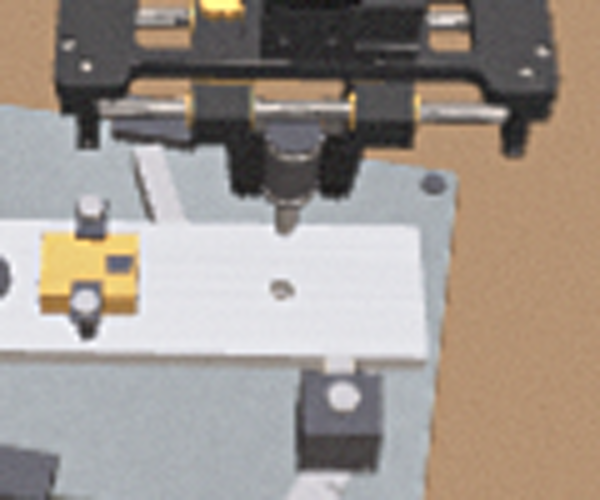

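View pics/d10.png

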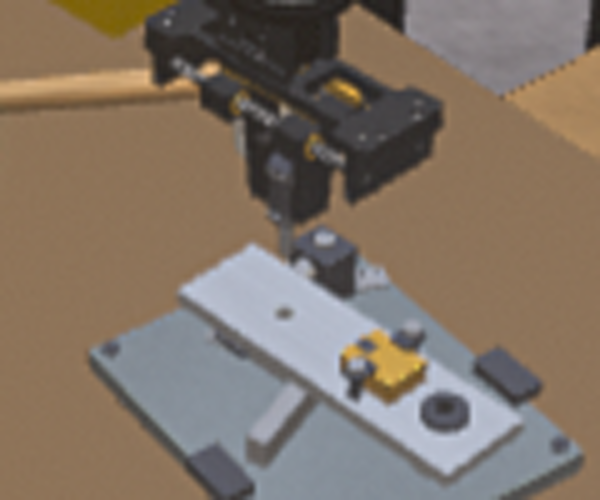

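Run:
```python
from h import *
W=calib("wrist");S=calib("scene");D=calib("side");t=bot.read_state()["tcp_pos"]
h=(255.6,200.3)
print("W",at_z(W,h,.054)-t)
print("W proj under tcp",proj(W,[t[0],t[1],.054]))
hs=(220+281.5/5-.4,190+289/5-.4);hd=(210+285/5-.4,110+313/5-.4)
print("S hole",at_z(S,hs,.054),"D",at_z(D,hd,.054))
# tip seen, compare with proj
ts=(220+286/5-.4,190+230/5-.4);td=(210+285/5-.4,110+257/5-.4)
print("tip seen s",ts,"d",td)
z=t[2]-.0415
print(at_z(S,ts,z)-t,at_z(D,td,z)-t)
```

```text
W [ 0.0009  0.0012 -0.0886]
W proj under tcp [256.9255 201.3542]
S hole [0.6423 0.0373 0.054 ] D [0.642  0.0403 0.054 ]
tip seen s (276.8, 235.6) d (266.6, 161.0)
[-0.0014 -0.0003 -0.0415] [-0.0009  0.0034 -0.0415]
```

>>> arm_command([
  [[0.001,0.0006,0],[0,0,0],0.015],
  [[0,0,-0.01],[0,0,0],0.015],
  [[0,0,-0.015],[0,0,0],0.015],
  [[0,0,-0.01],[0,0,0],0.015],
  [[0,0,-0.005],[0,0,0],0.015],
  [[0,0,0],[0,0,0],0.015],
  [[0,0,0],[0,0,0],0.015],
])

```text
time: 27.12
tcp_pos: [0.6431, 0.0377, 0.1021]
tool_rot: [180.0, -0.0, 4.9]
force: [-0.4, 0.3, -0.8]
finger_gap: 0.266
```

```bash
python3 look.py 11; python3 -c "
import cv2
im=cv2.imread('pics/w11.png');cv2.imwrite('pics/wzz11.png',cv2.resize(im[180:260,205:305],None,fx=7,fy=7,interpolation=cv2.INTER_CUBIC))"
```

```text
[0.6431 0.0377 0.1021] [179.9844  -0.0422   4.9442] [-0.3847  0.3121 -0.834 ] 0.266064778765397
tip proj w [257.3118 224.1872] s [276.1988 246.219 ] d [267.397  170.9299]
```

View pics/wzz11.png

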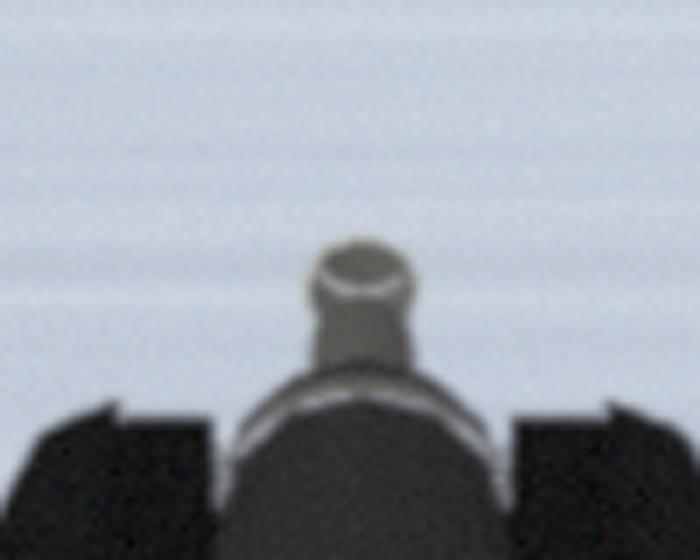

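View pics/s11.png

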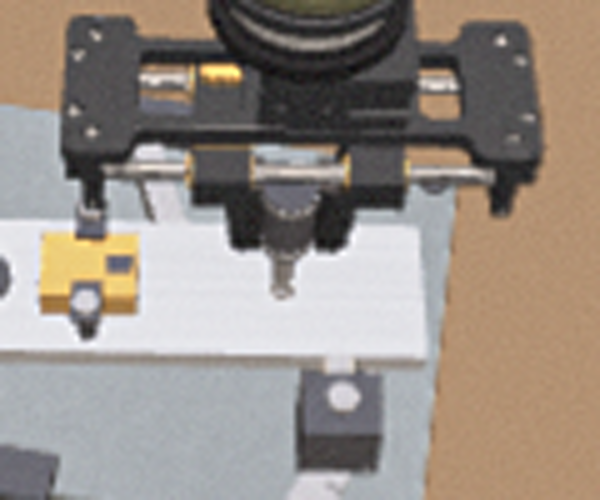

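View pics/d11.png

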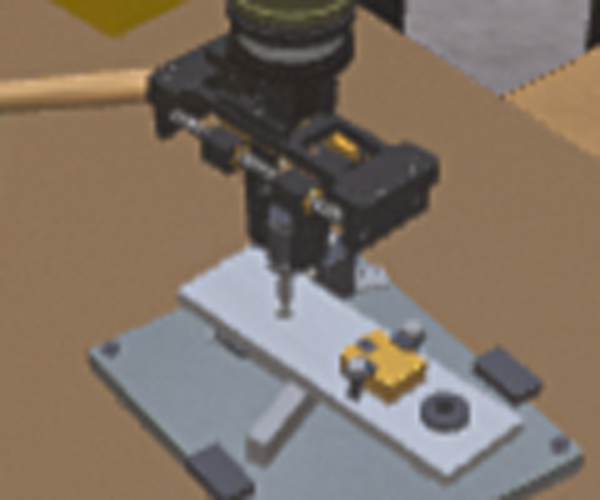

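>>> arm_command([
  [[0,0,-0.002],[0,0,0],0.015],
  [[0,0,-0.002],[0,0,0],0.015],
  [[0,0,-0.001],[0,0,0],0.015],
  [[0,0,-0.001],[0,0,0],0.015],
  [[0,0,-0.001],[0,0,0],0.015],
  [[0,0,-0.001],[0,0,0],0.015],
])

```text
time: 28.02
tcp_pos: [0.6428, 0.0378, 0.0937]
tool_rot: [180.0, -0.0, 4.9]
force: [-0.2, 1.0, -1.1]
finger_gap: 0.268
```

>>> arm_command([
  [[0,0,-0.001],[0,0,0],0.015],
  [[0,0,-0.001],[0,0,0],0.015],
])

```text
time: 28.28
tcp_pos: [0.6428, 0.0379, 0.0917]
tool_rot: [180.0, -0.0, 5.0]
force: [-0.6, -0.3, -0.4]
finger_gap: 0.262
```

>>> arm_command([
  [[0,0,-0.001],[0,0,0],0.015],
  [[0,0,-0.001],[0,0,0],0.015],
])

```text
time: 28.52
tcp_pos: [0.6428, 0.0379, 0.0897]
tool_rot: [180.0, -0.0, 4.9]
force: [-0.8, -0.8, -1.8]
finger_gap: 0.265
```

Tip is entering the hole with no resistance; continuing.

>>> arm_command([
  [[0,0,-0.001],[0,0,0],0.015],
  [[0,0,-0.001],[0,0,0],0.015],
  [[0,0,-0.001],[0,0,0],0.015],
  [[0,0,-0.001],[0,0,0],0.015],
])

```text
time: 29.02
tcp_pos: [0.6428, 0.0379, 0.0857]
tool_rot: [180.0, -0.0, 4.9]
force: [0.7, -0.3, -0.3]
finger_gap: 0.263
```

>>> arm_command([
  [[0,0,-0.001],[0,0,0],0.015],
  [[0,0,-0.001],[0,0,0],0.015],
  [[0,0,-0.001],[0,0,0],0.015],
])

```text
time: 29.4
tcp_pos: [0.6428, 0.0378, 0.0827]
tool_rot: [180.0, -0.0, 4.9]
force: [-0.6, -0.3, -0.8]
finger_gap: 0.266
```

>>> arm_command([
  [[0,0,-0.001],[0,0,0],0.015],
  [[0,0,-0.001],[0,0,0],0.015],
  [[0,0,-0.001],[0,0,0],0.015],
])

```text
time: 29.78
tcp_pos: [0.6428, 0.0379, 0.0797]
tool_rot: [180.0, -0.0, 5.0]
force: [-0.0, -0.3, -1.2]
finger_gap: 0.265
```

>>> arm_command([
  [[0,0,-0.001],[0,0,0],0.015],
  [[0,0,-0.001],[0,0,0],0.015],
  [[0,0,-0.001],[0,0,0],0.015],
  [[0,0,-0.001],[0,0,0],0.015],
])

```text
time: 30.28
tcp_pos: [0.6428, 0.0379, 0.0757]
tool_rot: [180.0, -0.0, 4.9]
force: [0.1, -0.0, -0.4]
finger_gap: 0.262
```

>>> arm_command([
  [[0,0,-0.001],[0,0,0],0.015],
  [[0,0,-0.001],[0,0,0],0.015],
  [[0,0,-0.001],[0,0,0],0.015],
  [[0,0,-0.001],[0,0,0],0.015],
])

```text
time: 30.78
tcp_pos: [0.6428, 0.0379, 0.0717]
tool_rot: [180.0, 0.0, 4.9]
force: [-0.2, 1.2, -1.2]
finger_gap: 0.266
```

>>> arm_command([
  [[0,0,-0.001],[0,0,0],0.015],
  [[0,0,-0.001],[0,0,0],0.015],
  [[0,0,-0.001],[0,0,0],0.015],
  [[0,0,-0.001],[0,0,0],0.015],
])

```text
time: 31.28
tcp_pos: [0.6428, 0.0379, 0.0677]
tool_rot: [180.0, -0.0, 4.9]
force: [-0.5, -0.7, -0.8]
finger_gap: 0.266
```

>>> arm_command([
  [[0,0,-0.001],[0,0,0],0.015],
  [[0,0,-0.001],[0,0,0],0.015],
])

```text
time: 31.52
tcp_pos: [0.6428, 0.0378, 0.0657]
tool_rot: [180.0, 0.0, 4.9]
force: [-0.5, 0.3, -0.8]
finger_gap: 0.265
```

>>> arm_command([
  [[0,0,-0.0005],[0,0,0],0.015],
  [[0,0,-0.0005],[0,0,0],0.015],
  [[0,0,-0.0005],[0,0,0],0.015],
])

```text
time: 31.9
tcp_pos: [0.6428, 0.0378, 0.0642]
tool_rot: [180.0, -0.0, 4.9]
force: [-0.1, -1.0, -1.4]
finger_gap: 0.264
```

>>> arm_command([
  [[0,0,-0.0005],[0,0,0],0.015],
  [[0,0,-0.0005],[0,0,0],0.015],
])

```text
time: 32.15
tcp_pos: [0.6429, 0.0378, 0.0634]
tool_rot: [180.0, -0.0, 4.9]
force: [-0.0, 0.2, 2.4]
finger_gap: 0.263
```

>>> arm_command([
  [[0,0,-0.0005],[0,0,0],0.015],
  [[0,0,-0.0005],[0,0,0],0.015],
])

```text
time: 32.4
tcp_pos: [0.6434, 0.0379, 0.0632]
tool_rot: [-180.0, -0.1, 4.9]
force: [-0.4, 0.6, 7.8]
finger_gap: 0.265
```

>>> arm_command([
  [[0,0,0.0007],[0,0,0],0.015],
  [[0,0,0],[0,0,0],0.022],
  [[0,0,0],[0,0,0],0.026],
  [[0,0,0],[0,0,0],0.032],
  [[0,0,0],[0,0,0],0.042],
  [[0,0,0],[0,0,0],0.042],
  [[0,0,0],[0,0,0],0.042],
])

```text
time: 33.28
tcp_pos: [0.6428, 0.0379, 0.0629]
tool_rot: [180.0, 0.0, 4.9]
force: [0.6, -0.2, -1.0]
finger_gap: 0.476
```

```bash
python3 look.py 12
```

```text
[0.6428 0.0379 0.0629] [179.9948   0.003    4.9497] [ 0.6306 -0.1863 -1.0489] 0.475949693041326
tip proj w [257.1452 224.2188] s [275.4309 254.8741] d [267.1305 179.9745]
```

View pics/w12.png

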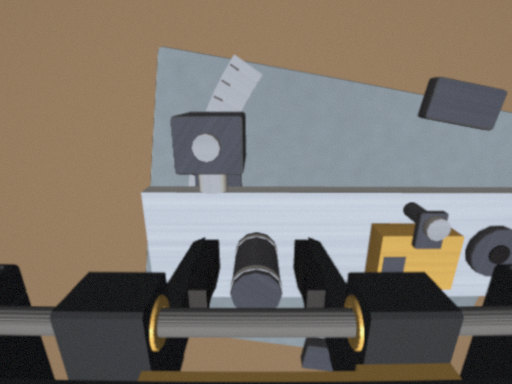

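Released: the knob stands free between the fingers at (257,270). Rising straight up, then backing away.

>>> arm_command([
  [[0,0,0.005],[0,0,0],0.042],
  [[0,0,0.01],[0,0,0],0.042],
  [[0,0,0.015],[0,0,0],0.042],
  [[0,0,0.02],[0,0,0],0.042],
  [[0,0,0.03],[0,0,0],0.042],
  [[0,0,0.03],[0,0,0],0.042],
  [[0,0,0.03],[0,0,0],0.042],
  [[-0.03,0,0.02],[0,0,0],0.042],
  [[-0.04,0,0],[0,0,0],0.042],
  [[-0.04,0,0],[0,0,0],0.042],
  [[0,0,0],[0,0,0],0.042],
  [[0,0,0],[0,0,0],0.042],
])

```text
time: 34.92
tcp_pos: [0.5342, 0.0379, 0.2241]
tool_rot: [180.0, -0.2, 5.0]
force: [0.8, -0.0, -0.6]
finger_gap: 0.478
```

Run:
```python
from h import *
s=bot.read_state();print(s["tcp_pos"],s["force"])
for c in("scene","wrist","side"):
  im,d=bot.camera(c);save(c+"13.png",im);cal=calib(c)
  if c=="wrist": np.save("w13.npy",d)
  if c=="scene": save("s13.png",cv2.resize(im[150:310,180:440],None,fx=3,fy=3))
  if c=="side": save("d13.png",cv2.resize(im[120:240,150:350],None,fx=4,fy=4))
```

```text
[0.5342 0.0379 0.2241] [ 0.8095 -0.0451 -0.5763]
```

View pics/s13.png

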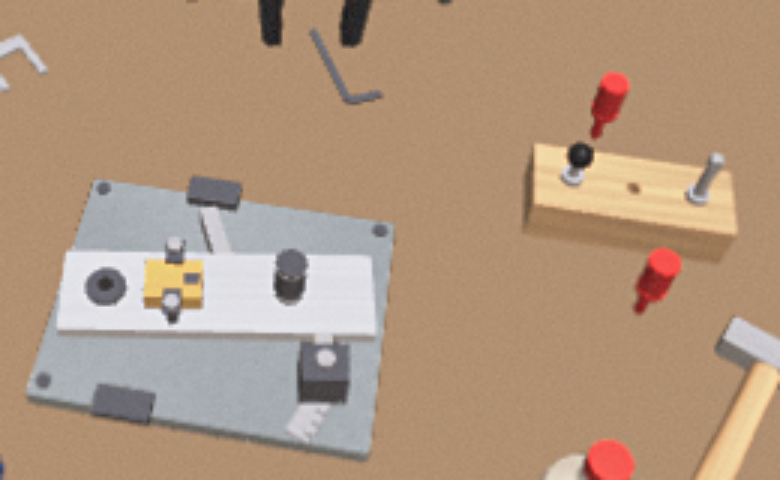

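View pics/wrist13.png

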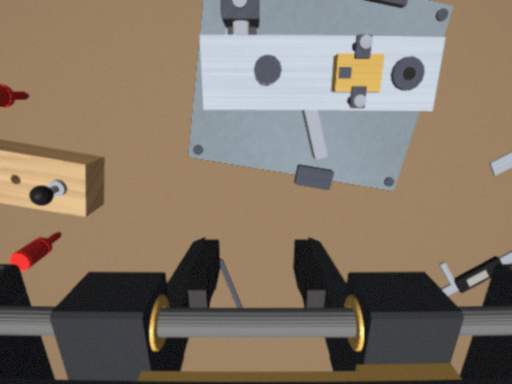

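View pics/d13.png

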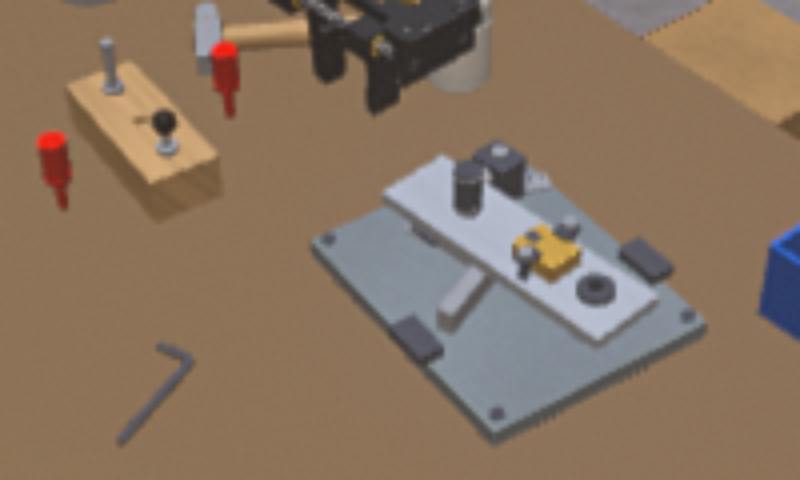

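Run:
```python
from h import *
d=np.load("w13.npy");W=calib("wrist")
print(at_d(W,(267,70),float(np.median(d[66:75,263:272]))),at_d(W,(310,85),float(d[85,310])))
print(bot.close_job())
```

```text
[0.6414 0.0383 0.0973] [ 0.6347 -0.0078  0.0543]
the job is handed in; nothing more can be done
None
```

I set up the fixture as asked and handed the job in at about 35 s, with the gripper open and clear of everything.

- **Plate:** I pushed it slowly near its free corner until it met the button. I then held it there for about 1.5 s, with the sideways force on the tool rising from 11 to 14 N. The tool also read about 8 to 9.5 N vertically while pressing, taken as friction at the edge. The total was about 17 N, well under the 30 N that would shift the stop. A picture after backing off, and the last one, showed the edge still on the button.
- **Locking pin:** I took the plain-knob pin from the middle hole of the block and eased it down through the plate's hole with no resistance. It bottomed at the expected height, with the upward force reaching about 8 N, and I let go.
- **Last checks:** Depth put the knob's top at z 97.3 mm, against 97.5 mm expected for a bottomed pin, and the plate's top at 54.3 mm. The ball pin, square pin and red look-alikes stand where they were. The caliper and try square were not approached, though I did not measure them again at the end.
- **Disagreement:** The camera estimates of the hole differed by up to about 3 mm. I compared the pin's tip with the hole directly in the pictures before inserting, and no check failed.

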